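# Push the specimen case square into the receiving corner

## Task

Push the closed specimen case along the bench, without gripping or lifting it, until it sits square in the receiving corner: its long side flat against the metal rail and its short end up against the end stop on that rail, touching both. Do not disturb the jars or the tube rack, and leave the case standing there on its own.

Things in the scene. Friction and masses are not known exactly. Their poses are not given: they have to be found in the camera images.
- case: Closed specimen case, loose: grey box with white lid, 110 mm (its x) by 160 mm (its y, the long side), 60 mm high; the lower 42 mm has the full size, the lid is 2 mm smaller all round. Origin: centre of its underside. 0.3 to 0.65 kg; slides at a push of 1 to 7 N. Starts on the robot's side of the rail, clear of it, turned up to 0.3 rad to it. Only to be pushed.
- rail: Straight dark steel rail fixed to the bench: 480 mm long (its y), 20 mm thick, 30 mm high. Origin on the bench at the middle of its working face, which faces the robot; x points away from the robot, square to the face (rail body at x 0 to 20 mm, low feet behind). With its long side on this face the case's centre is at x = -55 mm.
- end_stop: End stop: dark steel bar fixed at the rail's left or right end (it varies), 220 mm from the rail's middle, square to the rail on the robot's side: 80 mm long (its x), 20 mm thick (its y), 30 mm high. Origin on the bench at its centre. The case belongs on its inner side, towards the rail's middle; touching, their centres are 90 mm apart along the rail.
- jar: Bystander: loose white specimen jar with blue lid, 60 mm diameter, 62 mm high, standing in front of the end of the rail that has no end stop, 220 mm from the rail's middle. Origin at the centre of its underside. Leave it alone.
- tall_jar: Bystander: loose white jar with blue lid, 48 mm diameter, 80 mm high, standing behind the rail (far side from the robot). Origin at the centre of its underside. Leave it alone.
- tube_rack: Bystander: loose white tube rack full of tubes with orange caps, 80 mm (x) by 160 mm (y), 88 mm high, to the robot's left of the work. Origin at the centre of its underside. Leave it alone.
Not all that is in view belongs to the job. Leave any green or red look-alike of the case alone.

How it is judged (in metres and radians):
At the end, for the whole second after the job is handed in: The case stands flat and at rest on the bench on the robot's side of the rail, its long side within 5 mm of the rail's face, its short end within 5 mm of the inner side of the end stop, and in line with the rail within 0.05 rad (x of case in the frame of rail between -0.06 and -0.045 m and y of case in the frame of rail between -0.16 and 0.16 m and y of case in the frame of end_stop between -0.095 and 0.095 m and angle between the y axis of case and the y axis of rail, either way round below 0.05 rad and angle between case's own z axis and vertical below 0.04 rad and height (world z) of case below 0.005 m and linear speed of case below 0.01 m/s); the robot touches nothing.
It fails at once if the case is lifted more than 12 mm or tipped more than 0.15 rad (height (world z) of case above 0.012 m or angle between case's own z axis and vertical above 0.15 rad).
It fails at once if a jar or the tube rack is moved more than 15 mm (distance of any of jar, tall_jar, tube_rack from where it was at the start of the episode above 0.015 m).
It fails at once if a jar or the tube rack is tipped (angle between any of jar, tall_jar, tube_rack's own z axis and vertical above 0.25 rad).
It also fails if it takes over 51 s, if anything falls off the work surface, if the arm or the gripper's body presses on something with over 40 N, if the wrist force passes 120 N, or if a joint passes its speed limit or range.

## Robot

A 7-joint arm with a two-finger parallel gripper is mounted at the origin on the work surface. World frame = base frame: x ahead of the robot, y to its left, z up, the work surface at z = 0. Lengths are in mm, angles in degrees, forces in N, time in s.
With the tool pointing down it reaches from about 400 to 925 mm from the base axis. Payload 4.1 kg.
Tool frame: the origin (TCP) lies on the centre line of the jaws, within the pads' length; the fingertips stand r.tip_reach ahead of it and the grasp point (between the pads) is the TCP (r.tip_reach is the distance from the TCP to the fingertips, in mm); z points along the fingers, y is the direction in which the jaws open and shut (so a half turn about z gives the same grasp; the last joint's range is limited). The gripper opens to 85 mm and grips with 20 to 120 N. Pads are 22 mm wide; open, the fingers measure 114 mm over their backs; the gripper's body (76 mm by 85 mm) begins 54 mm behind the grasp point. The pads swing forward as they close: fully open they stand 13 mm farther back than shut.
Start: joints at [67.437, 22.827, 2.584, 88.041, -1.071, 69.15, -2.905], TCP at [188.893, -621.981, 250.347] pointing down, gripper open.
Joint ranges: [-161.44, 161.44], [-28.35, 127.94], [-78.24, 83.42], [0, 140.83], [-78.03, 258.03], [13.02, 114.36], [-168.23, 168.23]. Speed limits (degrees/s): [147.25, 147.25, 180, 180, 180, 180, 180].

## Interface

Orientations are given as [roll, pitch, yaw] about the fixed x, y, z axes, in that order (R = Rz(yaw) Ry(pitch) Rx(roll)).
In Python, from station import r gives the robot as it stands. The module is installed in compiled form; this text tells all that it offers.
- The arm moves only by the shell command python3 -m inch 'ROWS' [FORCE]. ROWS is JSON, a list of rows, each a list of 3 entries, a list of its own where there are three numbers: the shift along the tool's x, y, z in units of 0.03 m (1.0 is 0.03 m), then the turn, a rotation vector about the tool's x, y, z in units of 0.08 rad (1.0 is 0.08 rad), then the opening, from 0 (shut) to 1 (fully open). A call has exactly 5 rows; each row shifts and turns the commanded pose from where the row before left it, along the tool's axes as they then stand; what a row does not reach is not made up. A row lasts 1/12 s, in which the tool goes at most 41.7 mm and 7.16 degrees, less where a joint would pass 70% of its speed; a pose out of reach is approached as far as the arm can. A call with a number of a shift or a turn outside -1 to 1 is refused whole. A call with a gripper value outside its range is refused whole. The fingers move at their own pace and stop on an object; FORCE is the grip in N (left out, the last holds). Time passes only in rows, so rows that do not move let the fingers close, or fill a call up. It gives the time, the measured TCP pose, the force and the opening at its end, in the units of the state.
- r.get_obs(): the state, without advancing time (a new reading comes with each control period).
- r.grab_frame(name): name is "side" or "top" or "wrist"; returns (picture, depth): 400x640x3 uint8, red, green, blue; 400x640 float32, mm along the optical axis (not along the pixel's ray), 0 where there is no reading.
- r.calibration(name): a dict with "fx", "fy", "cx", "cy" (pixels), "dist" ([k1, k2, p1, p2, k3] as OpenCV has them; the pictures are not rectified), "pose" (4x4, takes a point from camera to world coordinates). Camera axes: x right, y down, z forward; pixel columns grow to the right and rows downward; lengths in mm; the calibration is good to about 2 mm. A picture is of the moment at which its call begins: read the wrist's pose just before it. calibration takes no time and is no camera call; for the wrist camera it gives the pose at the moment of the call.
- r.job_done(): hands the job in, once; it reports no verdict.
The state is a dict: "time_s": time; "joints": joint angles; "qvel": joint speeds; "joint_torque": joint torques, N m; "tcp_pos": TCP position; "orientation": TCP orientation; "force": force on the tool from outside, world axes, zero at the start; "wrist_torque": the same for the moment, N m; "grip_width": opening from 0.0 (shut) to 1.0 (fully open).
Only numpy, scipy, OpenCV 4.12 (cv2) and the standard library are available. Lean on these libraries where they do the work, as an engineer would, in place of code of your own. Each camera call takes 0.05 s, during which the arm holds its last target.

## Working session

There is one attempt and no reset: what is moved stays moved. The work goes in short steps, Python scripts to look and compute and a shell command to move; the robot and the scene stay as the last step left them, time stands still between calls to the robot, and variables do not carry over. Pictures are saved under pics/ and viewed, and the job is handed in when it is done.

```bash
mkdir -p pics
cat > h.py <<'E'
import numpy as np,cv2
from station import r
def snap(n,tag):
    c=r.calibration(n);im,d=r.grab_frame(n)
    cv2.imwrite(f'pics/{tag}.png',im[:,:,::-1]);np.savez(f'pics/{tag}.npz',im=im,d=d,**{k:np.array(v) for k,v in c.items()})
def load(tag): return dict(np.load(f'pics/{tag}.npz'))
def ray(c,uv):
    K=np.array([[c['fx'],0,c['cx']],[0,c['fy'],c['cy']],[0,0,1]],float)
    p=cv2.undistortPoints(np.array(uv,float).reshape(-1,1,2),K,c['dist'].astype(float)).reshape(-1,2)
    return np.c_[p,np.ones(len(p))]@c['pose'][:3,:3].T, c['pose'][:3,3]
def atz(c,uv,z):
    d,o=ray(c,uv); return o+d*((z-o[2])/d[:,2])[:,None]
def cloud(c):
    v,u=np.mgrid[0:400,0:640]; uv=np.c_[u.ravel(),v.ravel()]
    d,o=ray(c,uv); P=(o+d*c['d'].reshape(-1,1)).reshape(400,640,3); P[c['d']<=0]=np.nan; return P
E
python3 - <<'E'
from h import *
snap('top','t0');snap('side','s0')
o=r.get_obs();print(o['time_s'],o['tcp_pos'],o['orientation'],r.tip_reach,o['force'])
E
```

```text
0.1 [ 188.69023666 -621.42125689  249.35856967] [-1.79895854e+02  8.12148207e-03  1.68952717e+01] 19.0 [0.55775004 0.37889718 0.18618703]
```

View pics/t0.png

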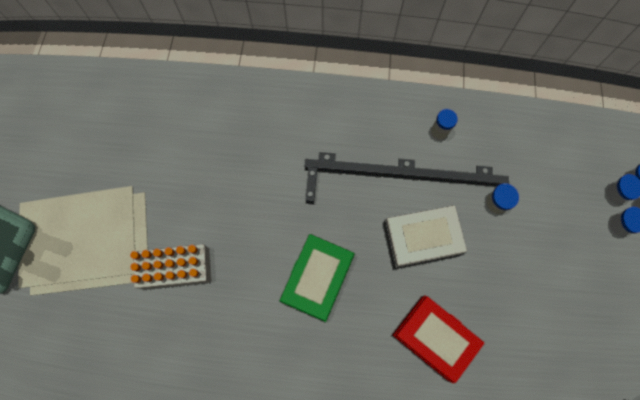

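View pics/s0.png

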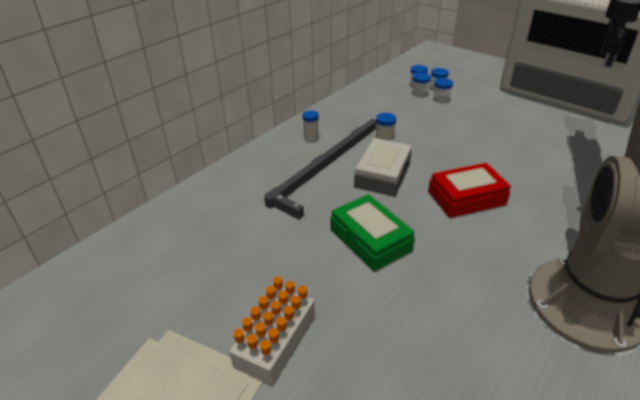

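The top view shows the white-lidded case at about (427,237). The rail runs from (306,163) to (508,181), with the end stop at its left end (311,185). One jar is at (505,196) and the tall jar at (446,120). The look-alikes are green (318,277) and red (440,338). The grey/white box is the one described. Next I'll measure it and take an enlarged crop.

Run:
```python
from h import *
c=load('t0');P=cloud(c)
print('cam',c['pose'][:3,3])
im=c['im'][100:320,270:530];cv2.imwrite('pics/t0c.png',cv2.resize(im[:,:,::-1],None,fx=3,fy=2.7,interpolation=cv2.INTER_CUBIC))
for uv in [(427,237),(318,277),(440,338),(505,196),(446,120),(170,265),(400,171),(311,190),(350,230),(490,230)]: print(uv,P[uv[1],uv[0]].round(1))
z=P[:,:,2]
# case lid from depth
v,u=np.mgrid[0:400,0:640]
m=(z>50)&(z<70)&(u>375)&(u<475)&(v>200)&(v<275)
n,l=cv2.connectedComponents(m.astype(np.uint8));k=l[237,427];q=P[l==k][:,:2].astype(np.float32)
print('case',cv2.minAreaRect(q),len(q))
m=(z>20)&(z<42)&(u>295)&(u<520)&(v>145)&(v<215)
q=P[m];
cv2.imwrite('pics/m.png',m.astype(np.uint8)*255)
```

```text
cam [ 339.83000961   89.44214933 1005.21405098]
(427, 237) [ 539.8 -115.8   61.2]
(318, 277) [430.6 108.3  61. ]
(440, 338) [ 330.7 -155.3   61.5]
(505, 196) [ 649.8 -287.2   65.1]
(446, 120) [ 810.4 -143.2   81.4]
(170, 265) [417.4 414.7  90.9]
(400, 171) [693.8 -52.3  31.4]
(311, 190) [626.6 146.1  30.9]
(350, 230) [550.2  48.5   1.4]
(490, 230) [ 583.8 -276.2    2.8]
case ((545.3963012695312, -115.0521469116211), (107.80111694335938, 158.02972412109375), 17.060546875) 3454
```

View pics/t0c.png

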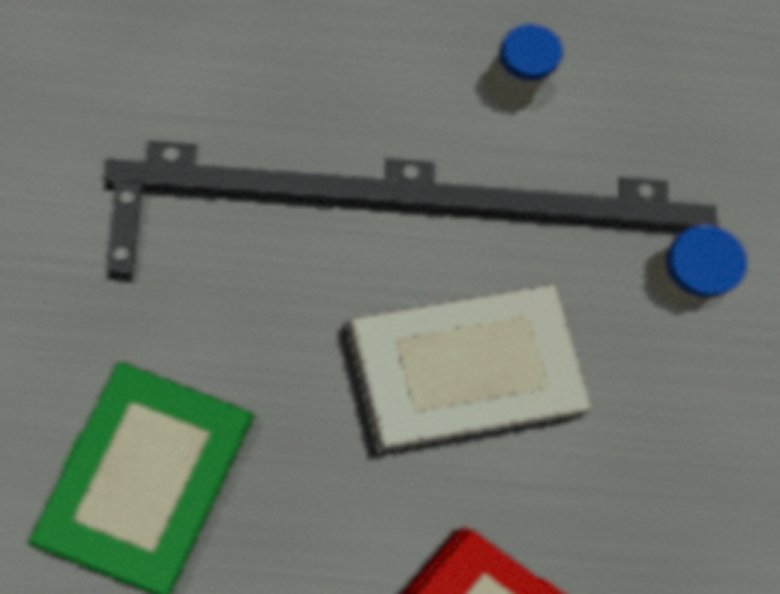

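Run:
```python
from h import *
c=load('t0');P=cloud(c)
q=[(107,160),(715,205),(107,183),(715,224),(110,278),(133,280),(143,192)]
uv=[(a/3+270,b/2.7+100) for a,b in q]
A=atz(c,uv,30);print(A.round(1))
g=cv2.cvtColor(c['im'],cv2.COLOR_RGB2GRAY).astype(float)
g=cv2.resize(g[100:320,270:530],None,fx=3,fy=2.7,interpolation=cv2.INTER_CUBIC)
for x in [250,300,350,500,550,600]: print(x,g[165:225,x].round()[::2].astype(int))
z=P[:,:,2];v,u=np.mgrid[0:400,0:640]
m=(z>24)&(z<42)&(u>325)&(u<495)&(v>150)&(v<200)
Q=P[m];print(len(Q))
vx,vy,x0,y0=cv2.fitLine(Q[:,:2].astype(np.float32),cv2.DIST_HUBER,0,.01,.01).ravel();print('rail axis',vx,vy,x0,y0,np.degrees(np.arctan2(vy,vx)))
n=np.array([-vy,vx]);n*=np.sign(n[0]);s=(Q[:,:2]-[x0,y0])@n;print(np.percentile(s,[1,5,50,95,99]))
m=(z>24)&(z<42)&(u>300)&(u<325)&(v>172)&(v<210);print('stop',cv2.minAreaRect(P[m][:,:2].astype(np.float32)))
lid=[(350,322),(555,287),(590,408),(385,447)]
print(atz(c,[(a/3+270,b/2.7+100) for a,b in lid],60).round(1))
```

```text
[[ 699.2  166.8   30. ]
 [ 711.6 -309.6   30. ]
 [ 678.5  164.4   30. ]
 [ 694.1 -309.4   30. ]
 [ 595.6  152.3   30. ]
 [ 595.7  135.    30. ]
 [ 673.4  136.1   30. ]]
250 [113 100  80  66  61  59  61  63  59  58  59  57  47  31  20  19  20  39
  72 100 116 118 115 116 115 115 117 119 118 116]
300 [115 115 110  99  81  66  60  60  60  60  59  59  61  61  54  40  23  15
  22  32  57  89 111 117 116 114 117 116 117 117]
350 [117 117 116 116 115 101  80  64  59  57  57  58  60  60  59  57  44  28
  19  16  22  43  74 103 118 119 117 116 117 119]
500 [118 118 118 118 117 115 115 117 116 115 107  90  73  61  57  56  57  56
  53  57  57  50  38  28  19  19  31  53  86 111]
550 [120 120 119 118 116 116 116 116 117 118 117 113 106  90  72  63  58  57
  59  57  55  56  59  57  47  33  23  18  25  47]
600 [116 117 117 116 116 115 115 116 115 115 115 116 114 114 111  98  81  67
  61  57  57  57  57  60  59  51  40  33  22  19]
1537
rail axis 0.021668125 -0.9997652 696.0439 -76.29391 -88.75841
[-3.91558809e+01 -8.91748173e+00 -5.90564181e-03  1.02881477e+01
  1.14949172e+01]
stop ((634.4189453125, 149.15493774414062), (66.51130676269531, 20.239900588989258), 0.9909611940383911)
[[ 570.   -26.    60. ]
 [ 615.2 -175.    60. ]
 [ 518.  -204.3   60. ]
 [ 472.2  -58.2   60. ]]
```

```bash
for i in 1 2 ; do :; done; python3 -m inch '[[[0.91,-0.845,0],[0,0,0],1],[[0.91,-0.845,0],[0,0,0],1],[[0.91,-0.845,0],[0,0,0],1],[[0.91,-0.845,0],[0,0,0],1],[[0.91,-0.845,0],[0,0,0],1]]'
python3 -m inch '[[[0.91,-0.845,0],[0,0,0],1],[[0.91,-0.845,0],[0,0,0],1],[[0.91,-0.845,0],[0,0,0],1],[[0.91,-0.845,0],[0,0,0],1],[[0.91,-0.845,0],[0,0,0],1]]'
python3 -m inch '[[[0.91,-0.845,0],[0,0,0],1],[[0.91,-0.845,0],[0,0,0],1],[[0.91,-0.845,0],[0,0,0],1],[[0.91,-0.845,0],[0,0,0],1],[[0.91,-0.845,0],[0,0,0],1]]'
```

```text
time_s: 0.52
tcp_pos: [283.1, -459.1, 249.9]
orientation: [-180.0, 0.0, 16.9]
force: [0.7, -0.5, 0.4]
grip_width: 1.002
time_s: 0.93
tcp_pos: [376.7, -298.2, 250.1]
orientation: [-180.0, 0.0, 16.9]
force: [0.1, -0.2, -0.6]
grip_width: 0.999
time_s: 1.35
tcp_pos: [470.4, -137.5, 250.1]
orientation: [180.0, 0.0, 16.9]
force: [-0.4, -0.6, 0.1]
grip_width: 0.999
```

```bash
python3 -m inch '[[[0,0,1],[0,0,0],1],[[0,0,1],[0,0,0],1],[[0,0,1],[0,0,0],1],[[0,0,1],[0,0,0],1],[[0,0,0.7],[0,0,0],1]]'
python3 - <<'E'
from h import *
snap('side','s1');snap('wrist','w1')
a=cv2.imread('pics/s1.png')[100:300,250:570];b=cv2.imread('pics/w1.png')
cv2.imwrite('pics/c1.png',np.vstack([cv2.resize(a,(480,300)),cv2.resize(b,(480,300))]))
E
```

```text
time_s: 1.77
tcp_pos: [468.5, -138.7, 106.6]
orientation: [-179.9, 0.2, 16.9]
force: [-0.5, -0.9, 0.3]
grip_width: 1.001
```

View pics/c1.png

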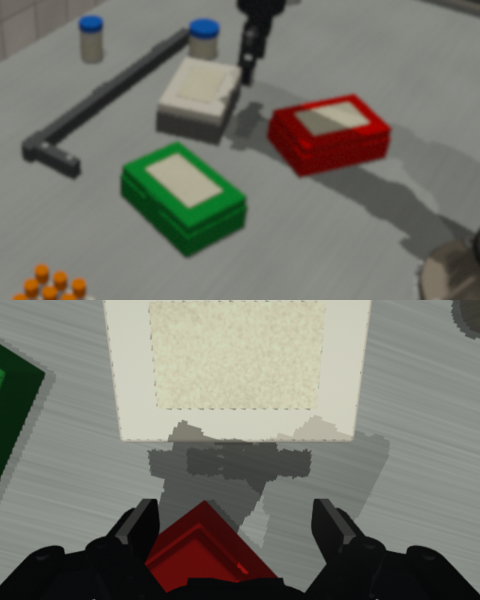

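The wrist view (lower half) shows both fingers clear of the case's near edge (y≈440) and parallel to it, with the red box's corner between them. I'll go straight down.

```bash
python3 -m inch '[[[0,0,0.6],[0,0,0],1],[[0,0,0.6],[0,0,0],1],[[0,0,0.6],[0,0,0],1],[[0,0,0.5],[0,0,0],1],[[0,0,0],[0,0,0],1]]'
python3 -m inch '[[[0.2,0,0],[0,0,0],1],[[0.2,0,0],[0,0,0],1],[[0.2,0,0],[0,0,0],1],[[0.2,0,0],[0,0,0],1],[[0,0,0],[0,0,0],1]]'
```

```text
time_s: 2.28
tcp_pos: [469.1, -139.1, 39.2]
orientation: [-179.9, 0.2, 16.9]
force: [-0.5, 0.2, 0.6]
grip_width: 0.999
time_s: 2.7
tcp_pos: [494.2, -132.4, 41.3]
orientation: [179.9, -0.0, 16.9]
force: [-2.1, -0.9, 0.6]
grip_width: 1.001
```

```bash
python3 -m inch '[[[0.2,0,0.05],[0,0,0.34],1],[[0.2,0,0.05],[0,0,0.34],1],[[0.2,0,0.05],[0,0,0.34],1],[[0.2,0,0.05],[0,0,0.34],1],[[0.2,0,0.05],[0,0,0.34],1]]'
python3 -m inch '[[[0.17,0,0],[0,0,0.34],1],[[0.17,0,0],[0,0,0.34],1],[[0.17,0,0],[0,0,0.34],1],[[0.17,0,0],[0,0,0.34],1],[[0.17,0,0],[0,0,0.32],1]]'
python3 - <<'E'
from h import *
snap('top','t2');o=r.get_obs();print(o['tcp_pos'],o['orientation'],o['force'])
b=cv2.imread('pics/t2.png')[100:320,270:530]
cv2.imwrite('pics/c2.png',cv2.resize(b,None,fx=3,fy=2.7))
E
```

```text
time_s: 3.12
tcp_pos: [520.9, -124.7, 33.2]
orientation: [-180.0, 0.2, 9.1]
force: [-5.9, 0.0, 3.7]
grip_width: 0.997
time_s: 3.53
tcp_pos: [547.5, -121.4, 33.0]
orientation: [-180.0, 0.1, 1.4]
force: [-3.2, 1.3, -0.7]
grip_width: 1.001
[ 549.11238437 -121.49649499   33.18508746] [-1.79975738e+02 -7.73924608e-02  1.32939901e+00] [-0.79419603 -0.64664552 -0.53577237]
```

View pics/c2.png

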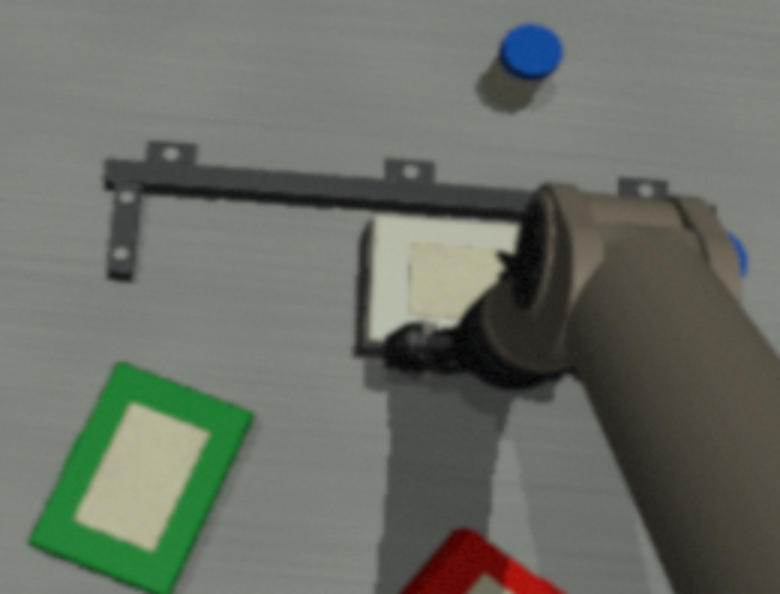

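```bash
python3 -m inch '[[[-0.5,0,0],[0,0,0],1],[[-0.5,0,0],[0,0,0],1],[[0,0,1],[0,0,0],1],[[0,0,-1],[0,0,0],1],[[0,0,-0.5],[0,0,-0],1]]'
python3 - <<'E'
from h import *
print(r.get_obs()['joints'].round(1) if hasattr(r.get_obs()['joints'],'round') else r.get_obs()['joints'])
E
```

```text
time_s: 4.0
tcp_pos: [520.0, -123.3, 49.0]
orientation: [180.0, -0.2, 1.4]
force: [0.7, -1.0, 1.3]
grip_width: 1.003
[ 20.   25.5 -13.7 114.1   8.8  41.3 -87.7]
```

```bash
python3 -m inch '[[[0,0.5,-1],[0,0,-1],0.7],[[0,0.5,-1],[0,0,-1],0.7],[[0,0.5,-1],[0,0,-1],0.7],[[0,0.5,0],[0,0,-1],0.7],[[0,0.5,0],[0,0,-1],0.7]]'
python3 - <<'E'
from h import *
print(r.get_obs()['joints'])
E
```

```text
time_s: 4.42
tcp_pos: [534.4, -198.1, 141.6]
orientation: [179.6, -0.4, 24.5]
force: [0.0, 0.2, -0.2]
grip_width: 0.697
[ 30.95705532  21.33403631 -18.50393948 105.83184008   8.31308227
  53.61922979 -56.72996155]
```

```bash
python3 -m inch '[[[0,0,0],[0,0,-0.97],0.7],[[0,0,0],[0,0,-0.97],0.7],[[0,0,0],[0,0,-0.97],0.7],[[0,0,0],[0,0,-0.97],0.7],[[0,0,0],[0,0,-0.97],0.7]]'
python3 -m inch '[[[0,0,0],[0,0,-0.97],0.7],[[0,0,0],[0,0,-0.97],0.7],[[0,0,0],[0,0,-0.97],0.7],[[0,0,0],[0,0,-0.97],0.7],[[0,0,0],[0,0,-0.97],0.7]]'
python3 -m inch '[[[0,0,0],[0,0,-0.97],0.7],[[0,0,0],[0,0,-0.97],0.7],[[0,0,0],[0,0,-0.97],0.7],[[0,0,0],[0,0,-0.97],0.7],[[0,0,0],[0,0,-0.97],0.7]]'
python3 - <<'E'
from h import *
snap('top','t3');snap('wrist','w3')
b=cv2.imread('pics/t3.png')[100:320,270:530]
cv2.imwrite('pics/c3.png',cv2.resize(b,None,fx=3,fy=2.7))
E
```

```text
time_s: 4.83
tcp_pos: [532.8, -196.7, 138.9]
orientation: [179.8, -0.1, 46.8]
force: [0.1, 0.5, 0.3]
grip_width: 0.702
time_s: 5.25
tcp_pos: [532.8, -196.7, 138.9]
orientation: [179.8, -0.0, 69.0]
force: [0.1, 0.5, -0.1]
grip_width: 0.706
time_s: 5.67
tcp_pos: [532.7, -196.7, 138.9]
orientation: [179.8, 0.1, 91.2]
force: [0.3, 0.4, -0.6]
grip_width: 0.701
```

View pics/c3.png

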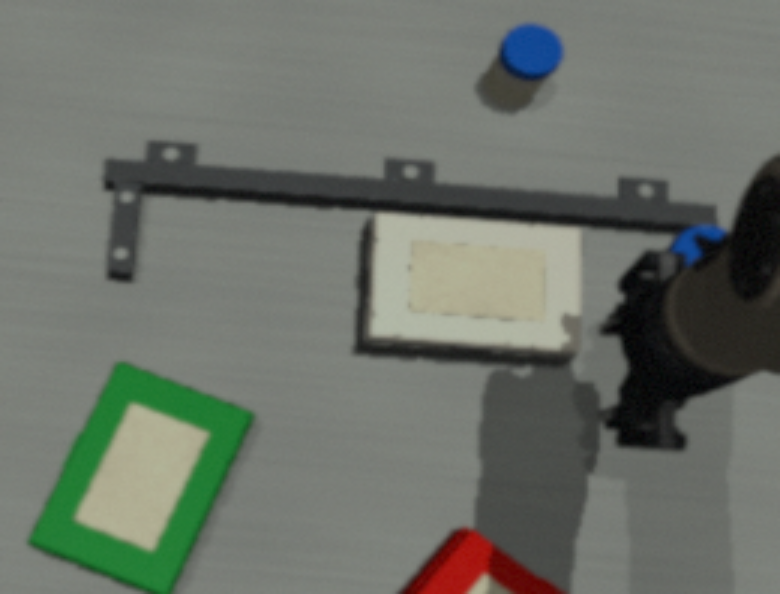

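View pics/w3.png

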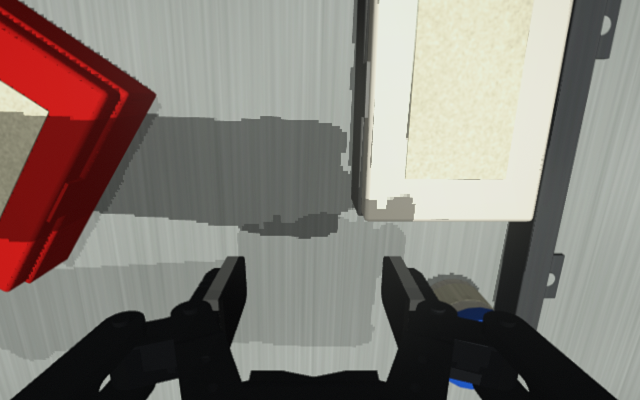

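Run:
```python
from h import *
c=load('t3');P=cloud(c);z=P[:,:,2];v,u=np.mgrid[0:400,0:640]
m=(z>52)&(z<70)&(u>375)&(u<466)&(v>165)&(v<240)
n,l=cv2.connectedComponents(m.astype(np.uint8));k=l[203,430];q=P[l==k][:,:2].astype(np.float32)
print('case',cv2.minAreaRect(q),len(q))
print(atz(c,[(a/3+270,b/2.7+100) for a,b in [(372,213),(582,230),(577,348),(368,338)]],60).round(1))
```

```text
case ((613.9064331054688, -115.53614807128906), (109.70693969726562, 156.98976135253906), 1.949386477470398) 3348
[[ 663.5  -35.9   60. ]
 [ 666.3 -194.1   60. ]
 [ 566.  -193.1   60. ]
 [ 558.2  -40.    60. ]]
```

```bash
python3 -m inch '[[[-0.82,0,0],[0,0,0],0.7],[[0,0.9,0],[0,0,0],0.7],[[0,0.9,0],[0,0,0],0.7],[[0,0.9,0],[0,0,0],0.7],[[0,0,0],[0,0,0],0.7]]'
python3 - <<'E'
from h import *
snap('wrist','w4')
E
```

```text
time_s: 6.18
tcp_pos: [618.6, -218.3, 138.8]
orientation: [179.5, -0.1, 91.0]
force: [0.5, 0.5, 0.6]
grip_width: 0.699
```

View pics/w4.png

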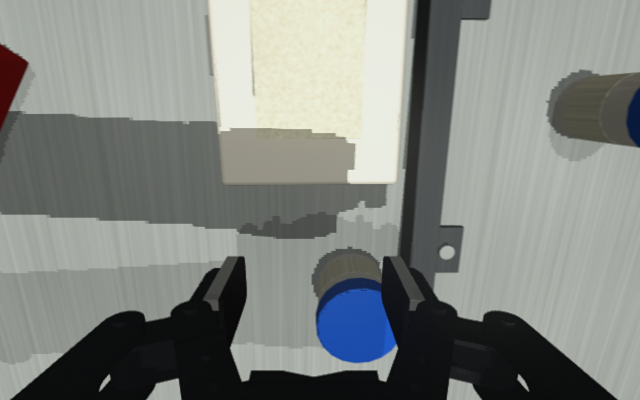

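Run:
```python
from h import *
c=load('w4');P=cloud(c);z=P[:,:,2]
im=c['im'].astype(int);m=(im[:,:,2]>120)&(im[:,:,0]<60)
v,u=np.mgrid[0:400,0:640];m&=(u<420)&(u>300)&(v>240)
q=P[m&(z>45)&(z<75)];print(np.nanpercentile(q,[3,50,97],axis=0).round(1))
for v_,u_ in [(150,300),(300,225),(300,400),(280,232),(280,395)]: print(P[v_,u_].round(1))
m2=(z>52)&(z<70)&(v<220)&(u>190)&(u<420);q=P[m2];print('case end y',np.nanpercentile(q[:,1],[0.5,1,3]),'x',np.nanpercentile(q[:,0],[1,99]))
m3=(z>63)&(v>245)&(u>100)&(u<540);q=P[m3&(v<330)];print('fingers',np.nanmin(q,axis=0),np.nanmax(q,axis=0))
```

```text
[[ 625.4 -313.7   60.8]
 [ 648.1 -288.9   62. ]
 [ 670.4 -263.    63.1]]
[ 609.9 -171.2   59.8]
[ 587.4 -209.1  158.3]
[ 647.5 -209.6  156.4]
[ 587.6 -207.1  148. ]
[ 647.6 -206.7  147.6]
case end y [-191.42616811 -190.46219973 -187.90956364] x [562.6449207 666.3992104]
fingers [ 555.6489766  -290.08206143   63.00022261] [ 680.25175999 -201.89019017  180.84840967]
```

```bash
python3 -m inch '[[[0,0,0.9],[0,0,0],0.7],[[0,0,0.9],[0,0,0],0.7],[[0,0,0.9],[0,0,0],0.7],[[0,0,0.75],[0,0,0],0.7],[[0,0,0],[0,0,0],0.7]]'
python3 -m inch '[[[0.2,0,0],[0,0,0],0.7],[[0.2,0,0],[0,0,0],0.7],[[0.2,0,0],[0,0,0],0.7],[[0.2,0,0],[0,0,0],0.7],[[0.2,0,0],[0,0,0],0.7]]'
```

```text
time_s: 6.65
tcp_pos: [608.2, -219.2, 29.7]
orientation: [-179.5, -0.1, 90.9]
force: [0.1, -0.6, -0.4]
grip_width: 0.7
time_s: 7.07
tcp_pos: [613.4, -191.2, 36.4]
orientation: [179.8, 0.2, 91.0]
force: [-0.3, -4.8, 3.2]
grip_width: 0.698
```

```bash
python3 -m inch '[[[0.32,0,0],[0,0,-0.08],0.7],[[0.32,0,0],[0,0,0],0.7],[[0.32,0,0],[0,0,0],0.7],[[0.32,0,0],[0,0,0],0.7],[[0.32,0,0],[0,0,0],0.7]]'
python3 -m inch '[[[0.32,0,0],[0,0,0],0.7],[[0.32,0,0],[0,0,0],0.7],[[0.32,0,0],[0,0,0],0.7],[[0.32,0,0],[0,0,0],0.7],[[0.32,0,0],[0,0,0],0.7]]'
python3 -m inch '[[[0.32,0,0],[0,0,0],0.7],[[0.3,0,0],[0,0,0],0.7],[[0.25,0,0],[0,0,0],0.7],[[0.2,0,0],[0,0,0],0.7],[[0.1,0,0],[0,0,0],0.7]]'
python3 - <<'E'
from h import *
snap('top','t5');print(r.get_obs()['tcp_pos'])
b=cv2.imread('pics/t5.png')[100:320,270:530]
cv2.imwrite('pics/c5.png',cv2.resize(b,None,fx=3,fy=2.7))
E
```

```text
time_s: 7.48
tcp_pos: [612.5, -143.5, 36.4]
orientation: [179.8, 0.2, 91.3]
force: [-0.0, -5.1, 3.8]
grip_width: 0.697
time_s: 7.9
tcp_pos: [611.4, -95.6, 36.3]
orientation: [179.8, 0.2, 91.3]
force: [0.1, -6.6, 4.7]
grip_width: 0.702
time_s: 8.32
tcp_pos: [610.5, -59.3, 36.3]
orientation: [179.8, 0.2, 91.4]
force: [0.3, -6.8, 5.7]
grip_width: 0.699
[610.54833798 -58.81856455  36.29053044]
```

View pics/c5.png

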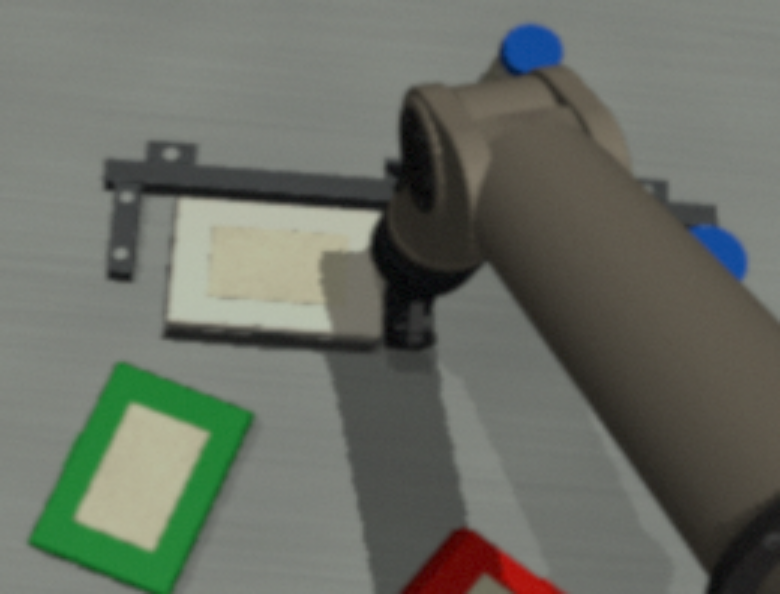

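```bash
python3 -m inch '[[[0.15,0,0],[0,0,0],0.7],[[0.15,0,0],[0,0,0],0.7],[[0.12,0,0],[0,0,0],0.7],[[0.1,0,0],[0,0,0],0.7],[[0.1,0,0],[0,0,0],0.7]]'
python3 -m inch '[[[0.04,0,0],[0,0,0],0.7],[[0.04,0,0],[0,0,0],0.7],[[0.04,0,0],[0,0,0],0.7],[[0.04,0,0],[0,0,0],0.7],[[0,0,0],[0,0,0],0.7]]'
```

```text
time_s: 8.78
tcp_pos: [609.8, -42.0, 35.9]
orientation: [179.9, 0.2, 91.3]
force: [0.5, -7.0, 5.2]
grip_width: 0.703
time_s: 9.2
tcp_pos: [609.7, -37.0, 35.9]
orientation: [179.9, 0.2, 91.3]
force: [-0.1, -5.7, 4.6]
grip_width: 0.699
```

```bash
python3 -m inch '[[[0.05,0,0],[0,0,0],0.7],[[0.05,0,0],[0,0,0],0.7],[[0.04,0,0],[0,0,0],0.7],[[0,0,0],[0,0,0],0.7],[[0,0,0],[0,0,0],0.7]]'
```

```text
time_s: 9.62
tcp_pos: [609.5, -32.7, 35.8]
orientation: [179.9, 0.2, 91.3]
force: [-0.5, -5.2, 4.1]
grip_width: 0.699
```

```bash
python3 -m inch '[[[0.04,0,0],[0,0,0],0.7],[[0.04,0,0],[0,0,0],0.7],[[0.03,0,0],[0,0,0],0.7],[[0,0,0],[0,0,0],0.7],[[0,0,0],[0,0,0],0.7]]'
python3 - <<'E'
from h import *
snap('top','t6')
b=cv2.imread('pics/t6.png')[140:240,290:430]
cv2.imwrite('pics/c6.png',cv2.resize(b,None,fx=5,fy=5,interpolation=cv2.INTER_CUBIC))
E
```

```text
time_s: 10.03
tcp_pos: [609.5, -32.4, 35.8]
orientation: [179.9, 0.4, 91.2]
force: [-0.3, -10.2, 4.1]
grip_width: 0.7
```

View pics/c6.png

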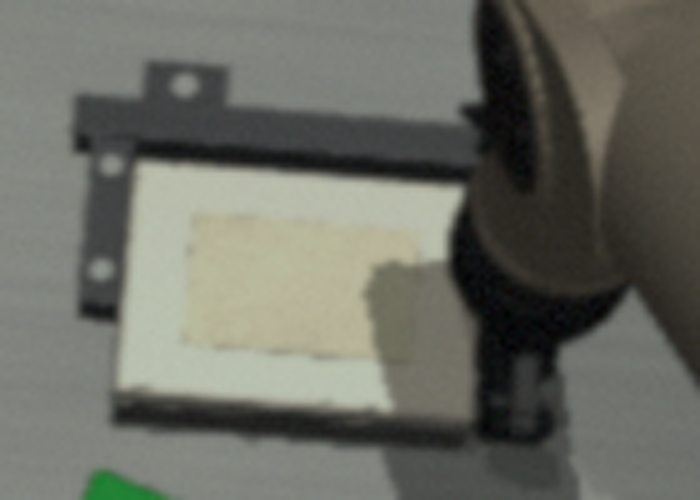

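```bash
python3 -m inch '[[[-0.5,0,0],[0,0,0],0.7],[[-0.5,0,0],[0,0,0],0.7],[[0,0,-1],[0,0,0],1],[[0,0,-1],[0,0,0],1],[[0,0,-1],[0,0,0],1]]'
python3 - <<'E'
from h import *
c=load('t0')
print(atz(c,[(a/3+270,b/2.7+100) for a,b in [(122,362),(255,413),(160,592),(30,543)]],60).round(1))
c=load('t6')
print(atz(c,[(a/5+290,b/5+140) for a,b in [(135,158),(117,390)]],60).round(1))
print(atz(c,[(a/5+290,b/5+140) for a,b in [(112,400),(465,425)]],42).round(1))
E
```

```text
time_s: 10.5
tcp_pos: [608.4, -55.9, 125.2]
orientation: [-179.9, -0.1, 91.4]
force: [0.9, -0.5, 0.3]
grip_width: 0.999
[[520.1 133.9  60. ]
 [489.5  35.7  60. ]
 [345.3  87.9  60. ]
 [372.4 181.2  60. ]]
[[661.8 136.   60. ]
 [555.8 132.   60. ]]
[[555.2 134.5  42. ]
 [560.6 -21.1  42. ]]
```

```bash
python3 -m inch '[[[0,0,0],[0,0,0.98],0.6],[[0,0,0],[0,0,0.98],0.6],[[0,0,0],[0,0,0.98],0.6],[[0,0,0],[0,0,0.98],0.6],[[0,0,0],[0,0,0.98],0.6]]'
python3 -m inch '[[[0,0,0],[0,0,0.98],0.6],[[0,0,0],[0,0,0.98],0.6],[[0,0,0],[0,0,0.98],0.6],[[0,0,0],[0,0,0.98],0.6],[[0,0,0],[0,0,0.98],0.6]]'
python3 -m inch '[[[0,0,0],[0,0,0.98],0.6],[[0,0,0],[0,0,0.98],0.6],[[0,0,0],[0,0,0.98],0.6],[[0,0,0],[0,0,0.98],0.6],[[0,0,0],[0,0,0.98],0.6]]'
python3 -m inch '[[[0,0,0],[0,0,0.98],0.6],[[0,0,0],[0,0,0.98],0.6],[[0,0,0],[0,0,0.98],0.6],[[0,0,0],[0,0,0.98],0.6],[[0,0,0],[0,0,0.98],0.6]]'
```

```text
time_s: 10.92
tcp_pos: [608.9, -55.5, 124.7]
orientation: [-180.0, -0.1, 68.8]
force: [0.0, 0.0, 0.6]
grip_width: 0.6
time_s: 11.33
tcp_pos: [608.9, -55.4, 124.6]
orientation: [-179.9, -0.1, 46.3]
force: [-0.1, 0.8, 0.3]
grip_width: 0.597
time_s: 11.75
tcp_pos: [608.9, -55.4, 124.5]
orientation: [-179.9, -0.1, 23.9]
force: [0.5, 0.5, 1.6]
grip_width: 0.598
time_s: 12.17
tcp_pos: [609.0, -55.3, 124.6]
orientation: [-179.9, -0.0, 1.4]
force: [0.1, 0.7, -0.0]
grip_width: 0.603
```

```bash
python3 -m inch '[[[-0.6,-0.89,0],[0,0,0],0.6],[[-0.6,-0.89,0],[0,0,0],0.6],[[-0.6,-0.89,0],[0,0,0],0.6],[[-0.6,-0.89,0],[0,0,0],0.6],[[0,0,0],[0,0,0],0.6]]'
python3 - <<'E'
from h import *
snap('wrist','w7')
E
```

```text
time_s: 12.58
tcp_pos: [529.7, 55.9, 124.4]
orientation: [-179.7, 0.2, 2.1]
force: [-1.0, 0.5, -0.0]
grip_width: 0.602
```

View pics/w7.png

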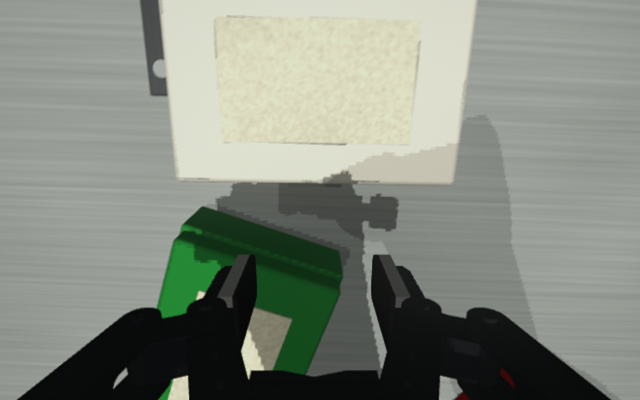

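Run:
```python
from h import *
c=load('w7');P=cloud(c);z=P[:,:,2];im=c['im'].astype(int)
g=(im[:,:,1]>1.6*im[:,:,0])&(im[:,:,1]>1.4*im[:,:,2])&(z<70)
q=P[g]
for y in range(30,140,10):
    s=q[abs(q[:,1]-y)<4]; 
    if len(s): print(y,np.nanpercentile(s[:,0],99).round(1))
v,u=np.mgrid[0:400,0:640]
k=(z>54)&(z<68)&(u>170)&(u<465)&(v<200)&~g;q=P[k]
for y in (0,30,60,90,120):
    s=q[abs(q[:,1]-y)<4];print('case',y,np.nanpercentile(s[:,0],1).round(1))
print(np.nanpercentile(q[:,1],[.5,99.5]))
print(P[270,242],P[270,385]); o=r.get_obs();print(o['tcp_pos'])
```

```text
30 470.4
40 494.4
50 497.4
60 500.4
70 503.5
80 506.8
90 510.0
100 513.3
110 516.3
120 519.2
130 522.4
case 0 560.5
case 30 559.8
case 60 556.6
case 90 558.6
case 120 557.8
[-16.33663084 133.76065216]
[538.91741387  85.07494348 126.84838114] [540.88338076  30.08123527 126.56654442]
[531.88632885  52.72920444 124.60675473]
```

```bash
python3 -m inch '[[[0.15,0,0],[0,0,0],0.6],[[0,0,0.2],[0,0,0],0.6],[[0,0,0.3],[0,0,0],0.6],[[0,0,0.4],[0,0,0],0.6],[[0,0,0.1],[0,0,0],0.6]]'
python3 -m inch '[[[0,0,0.4],[0,0,0],0.6],[[0,0,0.5],[0,0,0],0.6],[[0,0,0.5],[0,0,0],0.6],[[0,0,0.5],[0,0,0],0.6],[[0,0,0.1],[0,0,0],0.6]]'
python3 -m inch '[[[0.15,0,0],[0,0,0],0.6],[[0.15,0,0],[0,0,0],0.6],[[0.1,0,0],[0,0,0],0.6],[[0.1,0,0],[0,0,0],0.6],[[0,0,0],[0,0,0],0.6]]'
python3 -m inch '[[[0.1,0,0],[0,0,0],0.6],[[0.1,0,0],[0,0,0],0.6],[[0.1,0,0],[0,0,0],0.6],[[0.05,0,0],[0,0,0],0.6],[[0,0,0],[0,0,0],0.6]]'
```

```text
time_s: 13.05
tcp_pos: [537.2, 46.3, 91.5]
orientation: [180.0, 0.3, 1.4]
force: [-0.2, -0.1, -0.0]
grip_width: 0.6
time_s: 13.47
tcp_pos: [536.6, 46.9, 31.2]
orientation: [180.0, 0.3, 1.5]
force: [0.0, -0.5, 0.4]
grip_width: 0.599
time_s: 13.88
tcp_pos: [554.3, 47.6, 34.5]
orientation: [180.0, -0.0, 1.5]
force: [-2.0, -0.8, -1.3]
grip_width: 0.602
time_s: 14.3
tcp_pos: [563.4, 47.9, 34.5]
orientation: [180.0, 0.1, 1.5]
force: [-4.7, -0.1, 3.0]
grip_width: 0.602
```

```bash
python3 -m inch '[[[0.04,0,0],[0,0,0],0.6],[[0.04,0,0],[0,0,0],0.6],[[0.04,0,0],[0,0,0],0.6],[[0,0,0],[0,0,0],0.6],[[0,0,0],[0,0,0],0.6]]'
python3 -m inch '[[[0.03,0,0],[0,0,0],0.6],[[0.03,0,0],[0,0,0],0.6],[[0.03,0,0],[0,0,0],0.6],[[0,0,0],[0,0,0],0.6],[[0,0,0],[0,0,0],0.6]]'
```

```text
time_s: 14.72
tcp_pos: [563.5, 47.9, 34.2]
orientation: [179.9, 0.5, 1.5]
force: [-12.0, -1.3, 8.9]
grip_width: 0.602
time_s: 15.13
tcp_pos: [563.5, 47.8, 34.0]
orientation: [179.9, 0.9, 1.5]
force: [-18.4, -0.4, 13.4]
grip_width: 0.6
```

The case is stalled against the rail: 18 N with no movement. I'll back off and check.

```bash
python3 -m inch '[[[-0.3,0,0],[0,0,0],0.6],[[-0.35,0,0],[0,0,0],0.6],[[0,0,0],[0,0,0],0.6],[[0,0,-0.5],[0,0,0],0.6],[[0,0,-1],[0,0,0],0.6]]'
python3 -m inch '[[[0,0,-1],[0,0,0],0.6],[[0,0,-1],[0,0,0],0.6],[[-1,0,-1],[0,0,0],0.6],[[-1,0.5,-1],[0,0,0],0.6],[[-1,0.5,0],[0,0,0],0.6]]'
python3 - <<'E'
from h import *
snap('top','t8')
b=cv2.imread('pics/t8.png')[140:240,290:430]
cv2.imwrite('pics/c8.png',cv2.resize(b,None,fx=5,fy=5,interpolation=cv2.INTER_CUBIC))
cv2.imwrite('pics/c8b.png',cv2.imread('pics/t8.png'))
E
```

```text
time_s: 15.55
tcp_pos: [550.0, 47.6, 77.5]
orientation: [180.0, 0.2, 1.6]
force: [0.6, -1.1, 0.1]
grip_width: 0.601
time_s: 15.97
tcp_pos: [469.8, 18.1, 203.0]
orientation: [-179.9, -0.9, 1.7]
force: [0.9, -0.8, 0.8]
grip_width: 0.602
```

View pics/c8.png

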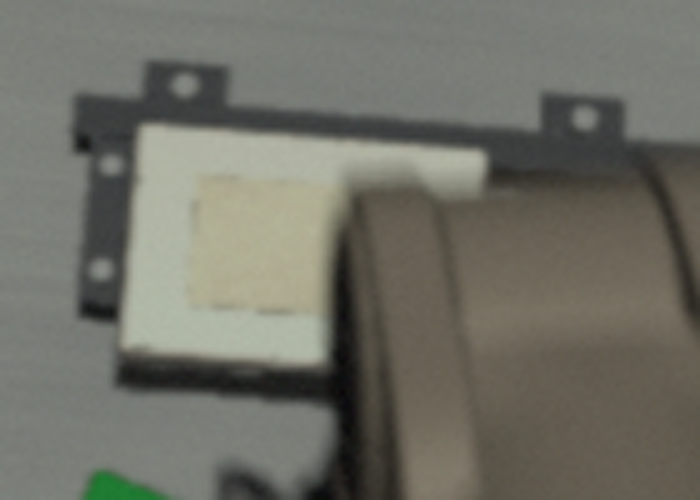

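View pics/c8b.png

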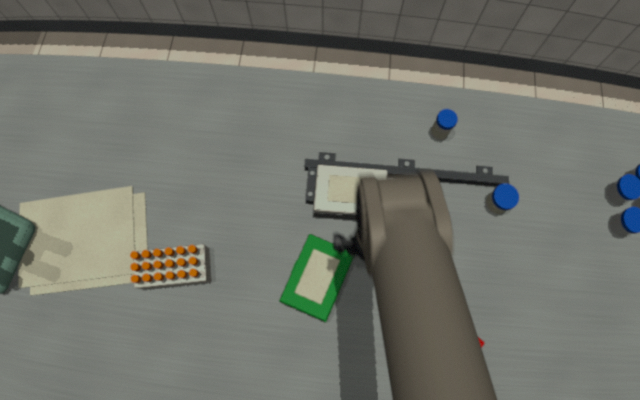

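```bash
python3 -m inch '[[[0,1,-0.5],[0,0,0],0.6],[[0,1,-0.5],[0,0,0],0.6],[[0,1,0],[0,0,0],0.6],[[0,1,0],[0,0,0],0.6],[[0,1,0],[0,0,0],0.6]]'
python3 -m inch '[[[0,1,0],[0,0,0],0.6],[[0,1,0],[0,0,0],0.6],[[0,1,0],[0,0,0],0.6],[[0,0,0],[0,0,0],0.6],[[0,0,0],[0,0,0],0.6]]'
python3 - <<'E'
from h import *
snap('top','t9');snap('side','s9')
b=cv2.imread('pics/t9.png')[140:240,290:430]
cv2.imwrite('pics/c9.png',cv2.resize(b,None,fx=5,fy=5,interpolation=cv2.INTER_CUBIC))
b=cv2.imread('pics/s9.png')[90:250,240:440]
cv2.imwrite('pics/d9.png',cv2.resize(b,None,fx=3.5,fy=3.5,interpolation=cv2.INTER_CUBIC))
c=load('t9');P=cloud(c);z=P[:,:,2];v,u=np.mgrid[0:400,0:640]
m=(z>52)&(z<70)&(u>300)&(u<410)&(v>150)&(v<225)
n,l=cv2.connectedComponents(m.astype(np.uint8));k=l[190,350];q=P[l==k][:,:2].astype(np.float32)
print('case',cv2.minAreaRect(q),len(q))
for n,t in (('t0',load('t0')),('t9',c)):
    Q=cloud(t)
    im=t['im'].astype(int);b=(im[:,:,2]>120)&(im[:,:,0]<70)
    for s in ((slice(105,135),slice(430,465)),(slice(175,215),slice(485,525))):
        print(n,Q[s][b[s]].mean(0).round(1),b[s].sum())
    o=(im[:,:,0]>170)&(im[:,:,2]<90)&(u<220)&(u>120)&(v>230);print(u[o].mean(),v[o].mean())
E
```

```text
time_s: 16.43
tcp_pos: [470.3, -135.3, 227.8]
orientation: [179.9, -0.3, 1.6]
force: [0.3, -0.4, 0.2]
grip_width: 0.598
time_s: 16.85
tcp_pos: [471.8, -225.9, 226.9]
orientation: [179.9, -0.1, 1.3]
force: [0.5, 0.2, -0.2]
grip_width: 0.598
case ((627.4369506835938, 58.57400131225586), (108.60669708251953, 156.35009765625), 1.4389986991882324) 3300
t0 [nan nan nan] 268
t0 [ 651.7 -291.5   62.8] 461
173.4 258.5
t9 [nan nan nan] 268
t9 [nan nan nan] 464
161.1834862385321 263.25
```

View pics/c9.png

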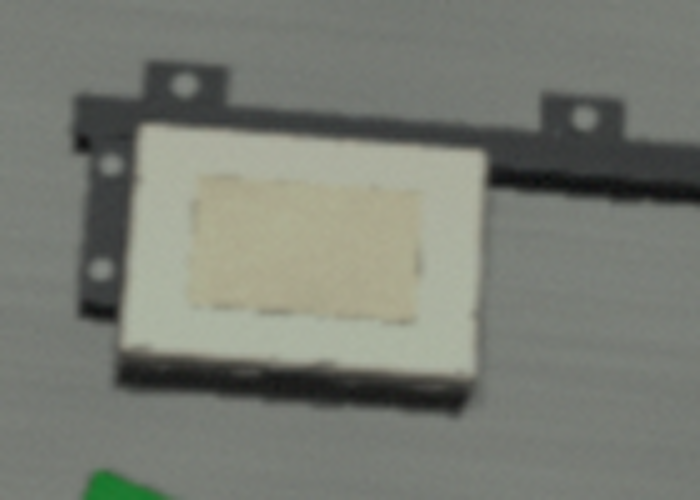

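View pics/d9.png

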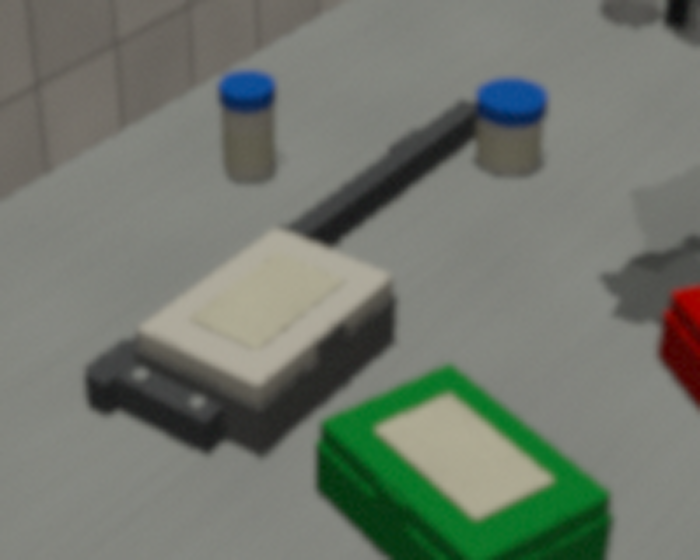

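```bash
python3 -c "
from station import r
o=r.get_obs();print(o['time_s'],o['force']);print(r.job_done())"
```

```text
16.95 [-0.00250311  0.80520389  0.22138678]
the job is handed in; nothing more can be done
None
```

I pushed the white-lidded case into the receiving corner and handed the job in at about 17 s. The gripper was clear of everything.

**How it was pushed:** with the open fingertips low on its sides:
1. Towards the rail, turning it in line.
2. Along the rail to the end stop, where it stalled at about 10 N.
3. Against the rail, where it stalled at about 18 N.

**Last checks:**
- **Position:** the top camera put the case centre at (627.4, 58.6) mm, against an expected (627.9, 57.1) mm. It was turned 1.44°, with the rail at about 1.4°. The calibration is only good to about 2 mm, so that agrees with touching both.
- **Jars:** in the pictures both stood upright where they started. I compared them by eye and by lid pixel counts only, because the before-and-after depth check gave no usable numbers.
- **Tube rack:** my automatic before-and-after comparison disagreed by about 12 pixels sideways. I put this down to the colour threshold, since the arm never went near the rack and it looked the same in the pictures, but I did not re-measure it.

**One slip:** I typed one wrong row while backing off after the first push, which briefly sent the tool down towards the bench. The next row reversed it, and the force reading after that call showed no contact.

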